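# Make up two customers' selections at the jewellery counter

## Robot

A 7-joint arm with a two-finger parallel gripper is mounted at the origin on the work surface. World frame = base frame: x ahead of the robot, y to its left, z up, the work surface at z = 0. Lengths are in m, angles in rad, forces in N, time in s.
With the tool pointing down it reaches from about 0.425 to 0.8 m from the base axis. Payload 8.3 kg.
Tool frame: the origin (TCP) lies midway between the tips of the shut fingers; the grasp point (between the pads) lies 19 mm behind it; z points along the fingers, y is the line along which they close (so a half turn about z gives the same grasp; the last joint's range is limited). The gripper opens to 85 mm and grips with 20 to 120 N. Pads are 22 mm wide; open, the fingers measure 114 mm over their backs; the gripper's body (76 mm by 85 mm) begins 54 mm behind the grasp point. The pads swing forward as they close: fully open they stand 13 mm farther back than shut.
Start: joints at [-1.358, 0.383, 0.016, 1.37, -0.006, 1.388, -0.046], TCP at [0.17, 0.601, 0.231] pointing down, gripper open.
Joint ranges: [-2.95, 2.95], [-0.25, 2.06], [-1.52, 1.56], [0.18, 2.33], [-1.44, 4.58], [0.02, 2.06], [-3.01, 3.01]. Speed limits (rad/s): [2.39, 2.39, 3.01, 3.01, 3.14, 3.14, 3.14].

## Interface

Orientations are given as [roll, pitch, yaw] about the fixed x, y, z axes, in that order (R = Rz(yaw) Ry(pitch) Rx(roll)).
In Python, from plant import * gives the robot as it stands. The module is installed in compiled form; this text tells all that it offers.
- The arm moves only by the tool send_rows, never from a script. Its argument "series" is a list of rows, each a list of 5 numbers: the opening, from -1 (shut) to 1 (fully open), then the shift along the tool's x, y, z in cm, then the turn about the tool's z in rad. A call has 1 to 8 rows; each row shifts and turns the commanded pose from where the row before left it, along the tool's axes as they then stand; what a row does not reach is not made up. A row lasts 1/8 s, in which the tool goes at most 62.5 mm and 10.7 degrees, less where a joint would pass 70% of its speed; a pose out of reach is approached as far as the arm can. A call with a gripper value outside its range is refused whole. The fingers move at their own pace and stop on an object; "squeeze" is the grip in N (left out, the last holds). Time passes only in rows, so rows that do not move let the fingers close. It gives the time, the measured TCP pose, the force, the opening and the grip force at its end, in the units of the state.
- observe(): the state, without advancing time (a new reading comes with each control period).
- read_camera(name): name is "side" or "top"; returns the picture (400x640x3 uint8, blue, green, red); there is no depth.
- camera_params(name): a dict with "fx", "fy", "cx", "cy" (pixels), "R" (3x3) and "t" (3): a world point X has camera coordinates R X + t. Camera axes: x right, y down, z forward; pixel columns grow to the right and rows downward; lengths in m; the calibration is good to about 2 mm. A picture is of the moment at which its call begins. camera_params takes no time and is no camera call.
- job_done(): hands the job in; it is judged then, once.
The state is a dict: "clock": time; "q": joint angles; "qd": joint speeds; "effort": joint torques, N m; "position": TCP position; "ee_rot": TCP orientation; "ft_force": force on the tool from outside, world axes, zero at the start; "torque": the same for the moment, N m; "opening": finger opening in m; "gripper_force": force on a finger pad.
Only numpy, scipy, OpenCV 4.12 (cv2) and the standard library are available. Lean on these libraries where they do the work, as an engineer would, in place of code of your own. Each camera call takes 0.05 s, during which the arm holds its last target. There are 200 camera calls.

## Task

Make up two selections from the stock lying on the counter. On the round tray lay the bangle flat, with the ring stand standing upright inside it; in the two-well tray set the watch on its cushion upright in the larger well and the smaller of the two ring boxes upright in the smaller well. Leave the larger ring box, the calculator and the loupe where they are.

Things in the scene. Friction and masses are not known exactly. Their poses are not given: they have to be found in the camera images.
- well_tray: Fixed shallow rectangular tray, dark rim and cream floor, 110 mm along its x, 195 mm along its y. Origin: centre of its underside, z up. Floor top 5 mm above the counter; all walls are 5 mm thick with their tops 14 mm above the counter (9 mm above the floor). One wall across it makes two wells, each 100 mm along x: the larger is 105 mm along y, its centre at (0, +40 mm) in the tray's frame; the smaller is 75 mm along y, its centre at (0, -55 mm).
- round_tray: Fixed shallow round tray, dark rim and cream floor, 150 mm in diameter. Origin: centre of its underside, z up. Floor top 8 mm above the counter, floor diameter 142 mm; rim 4 mm thick, its top 11 mm above the counter.
- bangle: Loose rigid brass bangle lying flat: a plain round ring, 76 mm outside and 60 mm inside diameter (its rim is 8 mm wide), 16 mm high, about 70 g. Origin: on its axis, at its underside; z is the axis, up. Too wide for many grippers: pinch the rim from above, one finger inside.
- ring_stand: Loose beige ring stand with a brass ring on it: a round foot 36 mm in diameter and 8 mm high, on it an upright post 18 mm in diameter with a rounded top, 66 mm high overall; the ring (22 mm in diameter) sits low on the post, 20 to 24 mm above the underside. About 70 g. Origin: centre of its underside, z up along the post. Take it by the post, above the ring, 35 to 57 mm above its underside.
- watch: Loose wristwatch strapped round a beige cushion: cushion 44 mm along x, 70 mm along y; the dark strap, 20 mm wide, runs round the middle of it, 49 mm over the strap along x; round steel watch with white dial (38 mm in diameter) on top. The cushion with strap is 41 mm high, with the watch 49 mm. About 180 g. Origin: centre of its underside, z up. Grip it across x, over the strap.
- small_box: The smaller of two loose closed dark ring boxes with a brass seam: 45 x 45 mm, 36 mm high, about 90 g. Origin: centre of its underside, z up, x and y along its sides.
- large_box: The larger of the two loose closed dark ring boxes, to be left where it is: 64 x 64 mm, 50 mm high. Origin: centre of its underside, z up, x and y along its sides.
- calculator: Loose grey pocket calculator lying flat, to be left where it is: 125 mm along x, 75 mm along y, 16 mm high. Origin: centre of its underside.
- loupe: Loose black eye loupe standing on its wide end, to be left where it is: 38 mm in diameter at the foot, 26 mm high. Origin: centre of its underside.
Things that resemble listed ones, but are neither listed nor needed, are in the scene too. Leave any purple or red look-alike of the small_box alone.

How it is judged:
By the outcome, as a careful person would: the job done as asked, in the order asked, and still so for the second after the job is handed in, with the robot touching nothing.
It also fails if it takes over 128 s, if anything falls off the work surface, if the arm or the gripper's body presses on something with over 40 N, if the wrist force passes 120 N, or if a joint passes its speed limit or range.

## Working session

There is one attempt and no reset: what is moved stays moved. The work goes in short steps, Python scripts to look and compute and a tool call to move; the robot and the scene stay as the last step left them, time stands still between calls to the robot, and variables do not carry over. Pictures are saved under pics/ and viewed, at most 14 in all, crops included, and the job is handed in when it is done.

Besides the shell and the picture viewer there is one more tool, called after ">>>" as name([rows], argument=value, ...), one row to a line, values as JSON. send_rows: Moves the arm, as the interface text tells. Its arguments: {"type":"object","properties":{"series":{"type":"array","items":{"type":"array","items":{"type":"number"}}},"squeeze":{"type":"number"}},"required":["series"]}

```bash
mkdir -p pics
cat > h.py <<'E'
from plant import *
import numpy as np, cv2
def pix2w(n,u,v,z):
    c=camera_params(n);R=np.array(c["R"]);t=np.array(c["t"])
    d=R.T@np.array([(u-c["cx"])/c["fx"],(v-c["cy"])/c["fy"],1]);o=-R.T@t
    return o+d*(z-o[2])/d[2]
def w2pix(n,X):
    c=camera_params(n);p=np.array(c["R"])@np.array(X)+np.array(c["t"])
    return np.array([c["fx"]*p[0]/p[2]+c["cx"],c["fy"]*p[1]/p[2]+c["cy"]])
def crop(n,name,u0,v0,u1,v1,s):
    im=read_camera(n)[v0:v1,u0:u1];cv2.imwrite(f"pics/{name}.png",cv2.resize(im,None,fx=s,fy=s,interpolation=cv2.INTER_CUBIC))
E
python3 - <<'E'
from h import *
for n in("top","side"):
    cv2.imwrite(f"pics/{n}0.png",read_camera(n));c=camera_params(n);R=np.array(c["R"]);print(n,c["fx"],-R.T@np.array(c["t"]),R.round(2).tolist())
s=observe();print({k:np.round(v,3).tolist() for k,v in s.items()})
E
```

```text
top 519.1722443793125 [0.20753856 0.05688005 1.38536423] [[-0.08, -1.0, 0.01], [-0.97, 0.08, -0.21], [0.21, -0.02, -0.98]]
side 468.0261008084244 [ 0.3176591  -0.79504441  0.90164461] [[0.98, -0.19, 0.0], [-0.13, -0.7, -0.71], [0.13, 0.69, -0.71]]
{'clock': 0.1, 'q': [-1.358, 0.384, 0.016, 1.371, -0.006, 1.388, -0.047], 'qd': [0.001, -0.001, -0.002, -0.003, 0.0, -0.0, 0.0], 'effort': [0.003, -62.913, 0.848, -37.276, 0.017, 0.011, -0.0], 'position': [0.17, 0.601, 0.23], 'ee_rot': [-3.14, 0.0, 2.866], 'ft_force': [0.674, 0.033, -0.24], 'torque': [-0.008, -0.055, -0.024], 'gripper_force': 0.0, 'opening': 0.085}
```

View pics/top0.png

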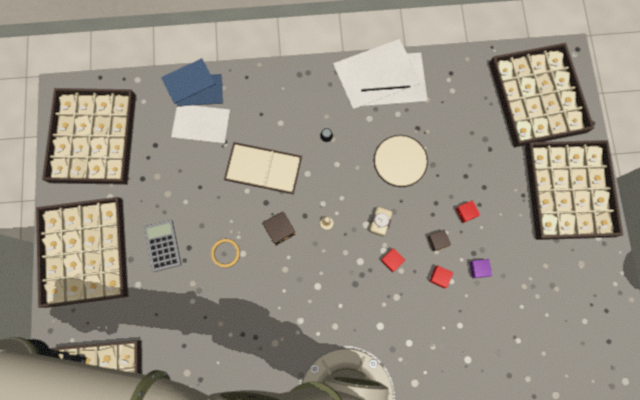

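View pics/side0.png

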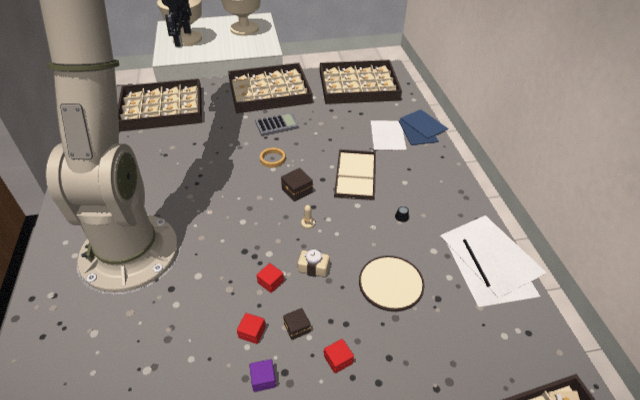

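The top view shows the bangle (225,253), large dark box (279,228), ring stand (327,223), watch (381,221), round tray (400,161) and well tray (263,168). The small dark box is at (440,240), with red cubes at (468,211), (393,260), (442,276) and a purple one at (481,268). There are two dark boxes: (440,240) is the smaller and (279,228) the larger. I'll confirm that in an enlarged crop.

Run:
```python
from h import *
crop("top","t1",200,130,460,290,3)
crop("side","s1",230,140,430,350,2.8)
```

```text
(no output)
```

View pics/t1.png

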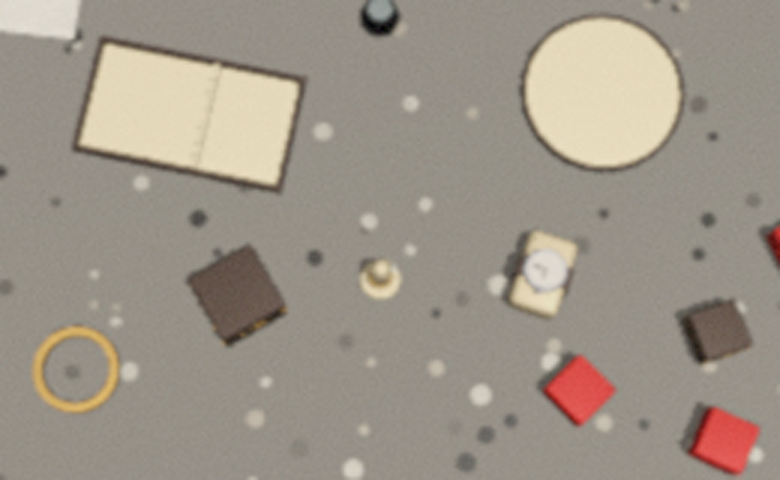

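View pics/s1.png

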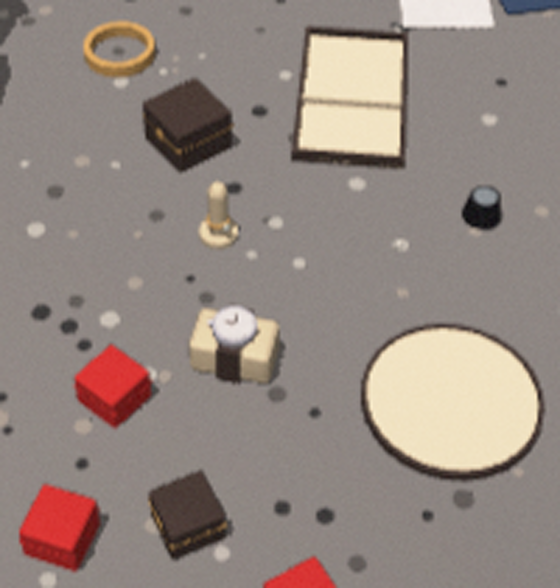

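The crops confirm it: the dark box with a brass seam at top (440,240) is clearly smaller than the one at (279,228), so it is the small_box. In the well tray, the larger well is on the image left. Next I work out poses.

```bash
cat > m.py <<'E'
from h import *
T=lambda x,y,z:pix2w("top",200+(x+.5)/3-.5,130+(y+.5)/3-.5,z)
S=lambda x,y,z:pix2w("side",230+(x+.5)/2.8-.5,140+(y+.5)/2.8-.5,z)
def quad(n,f,P,z):
    W=np.array([f(*p,z)[:2] for p in P]);d=[W[(i+1)%4]-W[i] for i in range(4)]
    print(n,W.mean(0).round(4),"len",[round(np.linalg.norm(k)*1e3) for k in d],"ang",[round(np.degrees(np.arctan2(k[1],k[0])),1) for k in d])
if __name__=="__main__":
    quad("tray T",T,[(103,38),(306,77),(282,191),(74,150)],.014)
    quad("tray S",S,[(306,27),(408,31),(404,166),(292,158)],.014)
    quad("rt T",T,[(521,92),(602,13),(683,92),(602,171)],.011)
    quad("rt S",S,[(362,393),(446,324),(543,401),(458,477)],.011)
    quad("bangle T",T,[(33,369),(76,326),(119,369),(76,412)],.016)
    quad("bangle S",S,[(84,43),(120,20),(156,43),(120,66)],.016)
    print("stand T",T(380.5,279.5,.008),T(381,268,.066),"S",S(219,231,.008),S(217,182,.063))
    print("dial T",T(546,269,.049),"S",S(235,324,.049))
    quad("watch T",T,[(537,231),(578,243),(551,318),(509,303)],.035)
    quad("sbox T",T,[(690,308),(733,300),(751,346),(709,358)],.036)
    quad("sbox S",S,[(149,489),(203,471),(227,515),(174,538)],.036)
    quad("lbox T",T,[(189,280),(249,245),(285,308),(229,335)],.05)
E
python3 m.py
```

```text
tray T [0.6116 0.1691] len [191, 110, 193, 109] ang [np.float64(-106.0), np.float64(164.2), np.float64(73.9), np.float64(-16.7)]
tray S [0.6124 0.1685] len [109, 207, 108, 202] ang [np.float64(-14.0), np.float64(-106.7), np.float64(163.7), np.float64(73.6)]
rt T [ 0.6028 -0.2083] len [109, 105, 107, 104] ang [np.float64(-49.9), np.float64(-141.4), np.float64(129.5), np.float64(39.2)]
rt S [ 0.6027 -0.209 ] len [105, 107, 106, 106] ang [np.float64(32.5), np.float64(-59.0), np.float64(-148.1), np.float64(120.8)]
bangle T [0.3863 0.2839] len [53, 55, 52, 54] ang [np.float64(-48.3), np.float64(-138.9), np.float64(131.3), np.float64(41.4)]
bangle S [0.3884 0.2871] len [53, 56, 52, 55] ang [np.float64(37.1), np.float64(-54.2), np.float64(-144.1), np.float64(126.8)]
stand T [0.44528454 0.00965445 0.008     ] [0.44524352 0.01035431 0.066     ] S [0.44659722 0.00983396 0.008     ] [0.44704118 0.01918708 0.063     ]
dial T [ 0.43566708 -0.13363125  0.049     ] S [ 0.43596168 -0.13155691  0.049     ]
watch T [ 0.4342 -0.1333] len [38, 72, 39, 70] ang [np.float64(-111.4), np.float64(154.3), np.float64(65.3), np.float64(-26.8)]
sbox T [ 0.3734 -0.2822] len [39, 43, 39, 46] ang [np.float64(-84.1), np.float64(-166.1), np.float64(101.1), np.float64(13.6)]
sbox S [ 0.3733 -0.2811] len [43, 42, 43, 45] ang [np.float64(10.6), np.float64(-74.2), np.float64(-164.6), np.float64(105.9)]
lbox T [0.4373 0.1353] len [60, 64, 54, 60] ang [np.float64(-63.7), np.float64(-154.8), np.float64(111.4), np.float64(31.7)]
```

```bash
cat >> h.py <<'E'
def to(x,y,z,close_deg):
    "turn (rad) then shift (cm, tool axes after the turn) to TCP x,y,z with closing line at close_deg"
    s=observe();yaw=s["ee_rot"][2];p=np.array(s["position"])
    d=(np.radians(close_deg+90)-yaw+np.pi/2)%np.pi-np.pi/2
    n=yaw+d;D=np.array([x,y,z])-p
    a=np.array([np.cos(n),np.sin(n),0]);b=np.array([np.sin(n),-np.cos(n),0])
    print("turn %.3f shift %.2f %.2f %.2f"%(-d,100*D@a,100*D@b,-100*D[2]),"now",p.round(4),"q7 %.2f tilt %s open %.3f"%(s["q"][6],np.round(s["ee_rot"][:2],3),s["opening"]))
E
python3 -c "
from h import *
to(.4144,.3057,.10,36.4)"
```

```text
turn 0.660 shift -38.28 2.14 13.07 now [0.1701 0.6011 0.2307] q7 -0.05 tilt [-3.14 -0.  ] open 0.086
```

>>> send_rows([
  [-0.3, 0, 0, 1.5, 0.165],
  [-0.3, 0, 0, 1.5, 0.165],
  [-0.3, 0, 0, 1.5, 0.165],
  [-0.3, 0, 0, 1.5, 0.165],
  [-0.3, -5, 0.3, 0, 0],
  [-0.3, -5, 0.3, 0, 0],
  [-0.3, -5, 0.3, 0, 0],
  [-0.3, -5, 0.3, 0, 0],
], squeeze=40)

```text
clock: 1.2
position: [0.2993, 0.4461, 0.1712]
ee_rot: [-3.141, -0.0, 2.206]
ft_force: [-0.6, -0.4, 0.1]
opening: 0.0297
gripper_force: 0.0
```

>>> send_rows([
  [-0.3, -5, 0.3, 0, 0],
  [-0.3, -5, 0.3, 1, 0],
  [-0.3, -4, 0.3, 2, 0],
  [-0.3, -3, 0, 2, 0],
  [-0.3, -1.3, 0, 2, 0],
  [-0.3, 0, 0, 0, 0],
  [-0.3, 0, 0, 0, 0],
])

```text
clock: 2.08
position: [0.414, 0.3065, 0.1019]
ee_rot: [3.141, -0.0, 2.207]
ft_force: [0.5, -0.0, 1.3]
opening: 0.0299
gripper_force: 0.0
```

```bash
python3 -c "
from h import *
to(.4144,.3057,.005,36.4)
crop('side','b1',210,60,350,200,4)
crop('top','b2',170,180,290,300,4)"
```

```text
turn 0.001 shift -0.09 -0.01 9.69 now [0.414  0.3065 0.1019] q7 0.02 tilt [ 3.141 -0.   ] open 0.030
```

View pics/b1.png

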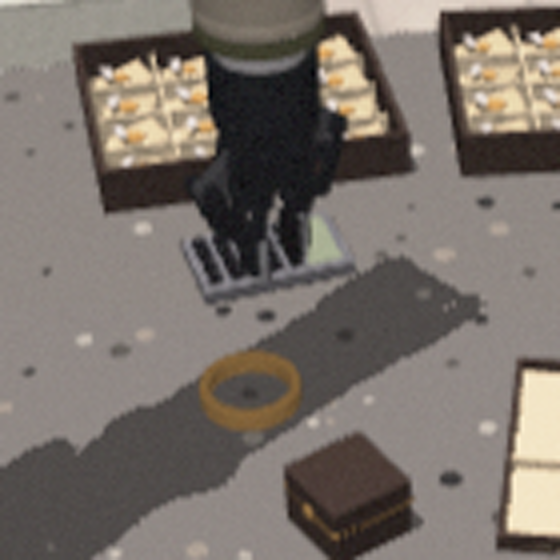

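The side crop shows the gripper above the far rim of the bangle (rim centre at side pixel ~(272,156)). The calculator and large box are clear. Descending.

>>> send_rows([
  [-0.3, -0.1, 0, 3, 0],
  [-0.3, 0, 0, 3, 0],
  [-0.3, 0, 0, 2, 0],
  [-0.3, 0, 0, 1, 0],
  [-0.3, 0, 0, 0.6, 0],
  [-0.3, 0, 0, 0, 0],
])

```text
clock: 2.92
position: [0.415, 0.3051, 0.0056]
ee_rot: [3.141, -0.0, 2.206]
ft_force: [0.1, -0.1, 0.5]
opening: 0.0298
gripper_force: 0.0
```

```bash
python3 -c "
from h import *
to(.4144,.3057,.005,36.4); print(observe()['ft_force'])
crop('side','b3',220,100,320,200,5)"
```

```text
turn 0.000 shift 0.09 -0.01 0.06 now [0.415  0.3051 0.0056] q7 0.07 tilt [ 3.141 -0.   ] open 0.030
[ 0.06841986 -0.14608012  0.50714529]
```

View pics/b3.png

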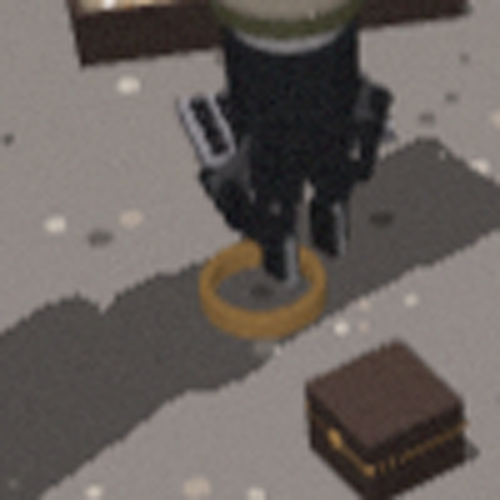

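One finger is inside the ring and the other outside, straddling the far rim. Closing and lifting.

>>> send_rows([
  [-1, 0, 0, 0, 0],
  [-1, 0, 0, 0, 0],
  [-1, 0, 0, 0, 0],
  [-1, 0, 0, 0, 0],
  [-1, 0, 0, -1, 0],
  [-1, 0, 0, -3, 0],
  [-1, 0, 0, -4, 0],
  [-1, 0, 0, -4, 0],
], squeeze=40)

```text
clock: 3.98
position: [0.4146, 0.3042, 0.1267]
ee_rot: [-3.141, 0.0, 2.206]
ft_force: [-0.5, 0.7, -0.6]
opening: 0.0078
gripper_force: 40.3
```

```bash
python3 -c "
from h import *
a=np.arctan2(-.2087,.6028);print(np.degrees(a))
to(.6028+.0345*np.cos(a),-.2087+.0345*np.sin(a),.08,np.degrees(a))"
```

```text
-19.096756512650153
turn 0.968 shift -42.31 38.02 4.67 now [0.4146 0.3042 0.1267] q7 0.01 tilt [-3.141  0.   ] open 0.008
```

>>> send_rows([
  [-1, 0, 0, 0, 0.161],
  [-1, 0, 0, 0, 0.161],
  [-1, 0, 0, 0, 0.161],
  [-1, 0, 0, 0, 0.161],
  [-1, 0, 0, 0, 0.161],
  [-1, 0, 0, 0, 0.163],
  [-1, -2, 1.8, 0, 0],
  [-1, -4, 3.6, 0, 0],
])

```text
clock: 4.97
position: [0.4456, 0.2316, 0.1255]
ee_rot: [-3.141, -0.0, 1.243]
ft_force: [1.6, -0.6, -0.4]
opening: 0.0075
gripper_force: 40.3
```

>>> send_rows([
  [-1, -4, 3.6, 0, 0],
  [-1, -4, 3.6, 0, 0],
  [-1, -4, 3.6, 0, 0],
  [-1, -4, 3.6, 0, 0],
  [-1, -4, 3.6, 0, 0],
  [-1, -4, 3.6, 0, 0],
  [-1, -4, 3.6, 0, 0],
  [-1, -4, 3.6, 0, 0],
])

```text
clock: 5.98
position: [0.6143, -0.1675, 0.1256]
ee_rot: [-3.141, -0.0, 1.238]
ft_force: [0.7, -0.2, -0.3]
opening: 0.0072
gripper_force: 40.3
```

>>> send_rows([
  [-1, -2.5, 2, 0, 0],
  [-1, -1.8, 1.4, 0, 0],
  [-1, 0, 0, 2, 0],
  [-1, 0, 0, 0, 0],
  [-1, 0, 0, 0, 0],
])

```text
clock: 6.6
position: [0.6319, -0.216, 0.1049]
ee_rot: [-3.14, -0.001, 1.24]
ft_force: [0.7, 0.3, -0.1]
opening: 0.0072
gripper_force: 40.4
```

```bash
python3 -c "
from h import *
a=np.arctan2(-.2087,.6028)
to(.6028+.034*np.cos(a),-.2087+.034*np.sin(a),.0135,np.degrees(a))
crop('side','b4',300,150,460,320,3.5)"
```

```text
turn 0.002 shift -0.26 0.41 9.14 now [ 0.6319 -0.216   0.1049] q7 0.21 tilt [-3.14e+00 -1.00e-03] open 0.007
```

View pics/b4.png

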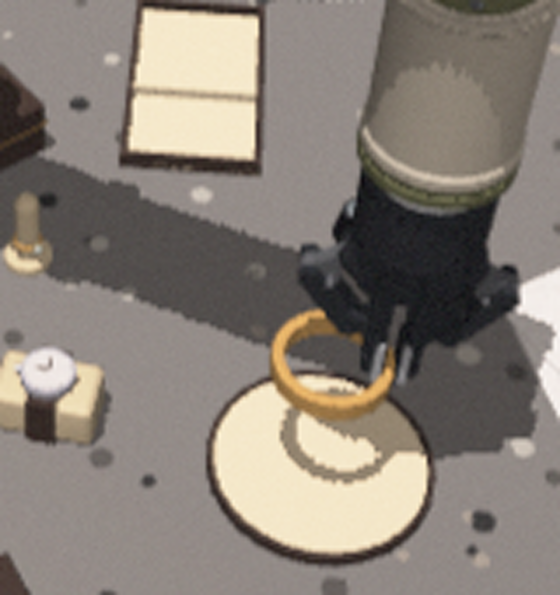

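The bangle is held level above the tray, at about (335,370) in the crop. Lowering onto the floor.

>>> send_rows([
  [-1, -0.25, 0.4, 2, 0],
  [-1, 0, 0, 3, 0],
  [-1, 0, 0, 2.2, 0],
  [-1, 0, 0, 1, 0],
  [-1, 0, 0, 0.6, 0],
  [-1, 0, 0, 0.2, 0],
  [-1, 0, 0, 0, 0],
])

```text
clock: 7.52
position: [0.6353, -0.2219, 0.0159]
ee_rot: [3.141, 0.0, 1.238]
ft_force: [0.0, -1.4, -0.1]
opening: 0.0072
gripper_force: 40.4
```

>>> send_rows([
  [-1, 0, 0, 0.15, 0],
  [-1, 0, 0, 0.1, 0],
  [-1, 0, 0, 0, 0],
])

```text
clock: 7.9
position: [0.6354, -0.2218, 0.0141]
ee_rot: [3.14, -0.0, 1.238]
ft_force: [-1.8, 0.7, 6.3]
opening: 0.0071
gripper_force: 41.1
```

>>> send_rows([
  [-0.35, 0, 0, 0, 0],
  [-0.35, 0, 0, 0, 0],
  [-0.35, 0, 0, 0, 0],
  [-0.35, 0, 0, -1, 0],
  [-0.35, 0, 0, -3, 0],
  [-0.35, 0, 0, -5, 0],
  [-0.35, 0, 0, -3, 0],
  [0, 0, 0, 0, 0],
])

```text
clock: 8.9
position: [0.6366, -0.2227, 0.1369]
ee_rot: [3.135, -0.0, 1.238]
ft_force: [-1.2, 0.1, -0.9]
opening: 0.0427
gripper_force: 0.0
```

```bash
python3 -c "
from h import *
to(.446,.010,.127,1.3)"
```

```text
turn -0.356 shift 23.70 -18.52 0.99 now [ 0.6366 -0.2227  0.1369] q7 0.21 tilt [ 3.135 -0.   ] open 0.043
```

>>> send_rows([
  [0, 0, 0, 0, -0.178],
  [0, 0, 0, 0, -0.178],
  [0, 4, -3.1, 0, 0],
  [0, 4, -3.1, 0, 0],
  [0, 4, -3.1, 0, 0],
  [0, 4, -3.1, 0, 0],
  [0, 4, -3.1, 0, 0],
  [0, 2.5, -2, 0, 0],
])

```text
clock: 9.9
position: [0.4527, 0.0013, 0.1322]
ee_rot: [-3.14, -0.001, 1.596]
ft_force: [0.4, 0.7, 0.7]
opening: 0.0426
gripper_force: 0.0
```

>>> send_rows([
  [0, 1.2, -1, 1, 0],
  [0, 0, 0, 0, 0],
  [0, 0, 0, 0, 0],
])

```text
clock: 10.28
position: [0.4451, 0.0098, 0.1227]
ee_rot: [-3.142, 0.001, 1.592]
ft_force: [0.4, -0.0, -0.4]
opening: 0.0426
gripper_force: 0.0
```

```bash
python3 -c "
from h import *
to(.446,.010,.027,1.3)
crop('top','c1',360,110,450,210,5);crop('side','c2',260,160,440,320,3.5)"
```

```text
turn -0.001 shift 0.01 0.09 9.57 now [0.4451 0.0098 0.1227] q7 -0.02 tilt [-3.142e+00  1.000e-03] open 0.043
```

View pics/c2.png

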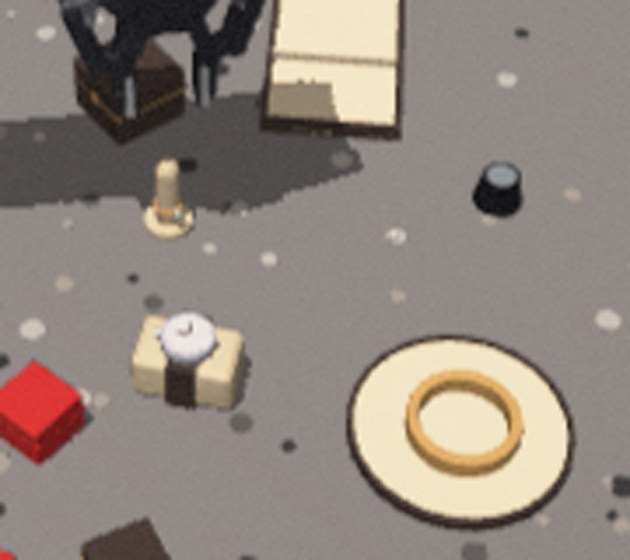

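The bangle lies flat, centred in the round tray (top-ring centre about crop (465,419)). The gripper is over the stand. Descending on the post.

>>> send_rows([
  [0, 0, 0.1, 3, 0],
  [0, 0, 0, 3, 0],
  [0, 0, 0, 2.5, 0],
  [0, 0, 0, 1, 0],
  [0, 0, 0, 0, 0],
  [-1, 0, 0, 0, 0],
  [-1, 0, 0, 0, 0],
  [-1, 0, 0, 0, 0],
], squeeze=30)

```text
clock: 11.38
position: [0.4463, 0.0111, 0.0287]
ee_rot: [3.14, -0.0, 1.594]
ft_force: [-1.0, -1.2, 6.9]
opening: 0.0171
gripper_force: 29.4
```

>>> send_rows([
  [-1, 0, 0, 0, 0],
  [-1, 0, 0, -0.5, 0],
  [-1, 0, 0, -3, 0],
  [-1, 0, 0, -4, 0],
  [-1, 0, 0, -3, 0],
  [-1, 0, 0, 0, 0],
])

```text
clock: 12.12
position: [0.447, 0.0113, 0.1351]
ee_rot: [3.137, -0.002, 1.594]
ft_force: [-0.7, -0.2, -1.5]
opening: 0.017
gripper_force: 29.4
```

```bash
python3 -c "
from h import *
f=lambda x,y,z:pix2w('side',260+(x+.5)/3.5-.5,160+(y+.5)/3.5-.5,z)
print(f(465,420,.024),f(461,430,.011))
im=cv2.imread('pics/c1.png');hsv=cv2.cvtColor(im,cv2.COLOR_BGR2HSV)
m=cv2.inRange(hsv,(10,110,90),(28,255,255));n,l,s,c=cv2.connectedComponentsWithStats(m)
i=1+s[1:,4].argmax();x,y,w,h,_=s[i];print(s[i],pix2w('top',360+(x+w/2)/5-.5,110+(y+h/2)/5-.5,.022))
to(.603,-.2105,.13,-19)"
```

```text
[ 0.60307089 -0.21346441  0.024     ] [ 0.60237192 -0.21199419  0.011     ]
[ 145  183  133  130 4264] [ 0.60238116 -0.21050139  0.022     ]
turn 0.355 shift -15.90 21.97 0.51 now [0.447  0.0113 0.1351] q7 -0.03 tilt [ 3.137e+00 -2.000e-03] open 0.017
```

>>> send_rows([
  [-1, 0, 0, 0, 0.178],
  [-1, 0, 0, 0, 0.177],
  [-1, -1.5, 2, 0, 0],
  [-1, -3, 4, 0, 0],
  [-1, -3, 4, 0, 0],
  [-1, -3, 4, 0, 0],
  [-1, -3, 4, 0, 0],
  [-1, -1.5, 2.5, 0, 0],
])

```text
clock: 13.12
position: [0.5902, -0.2002, 0.1312]
ee_rot: [-3.14, 0.002, 1.237]
ft_force: [-0.5, 0.7, -0.2]
opening: 0.0172
gripper_force: 29.5
```

>>> send_rows([
  [-1, -0.9, 1.5, 0, 0],
  [-1, 0, 0, 2, 0],
  [-1, 0, 0, 0, 0],
  [-1, 0, 0, 0, 0],
])

```text
clock: 13.62
position: [0.6011, -0.2097, 0.1121]
ee_rot: [-3.14, -0.0, 1.24]
ft_force: [-0.6, 0.4, 0.1]
opening: 0.0174
gripper_force: 29.5
```

```bash
python3 -c "
from h import *
to(.603,-.211,.0367,-19)
crop('side','d1',320,180,440,320,4)"
```

```text
turn 0.001 shift -0.06 0.22 7.54 now [ 0.6011 -0.2097  0.1121] q7 0.21 tilt [-3.14 -0.  ] open 0.017
```

View pics/d1.png

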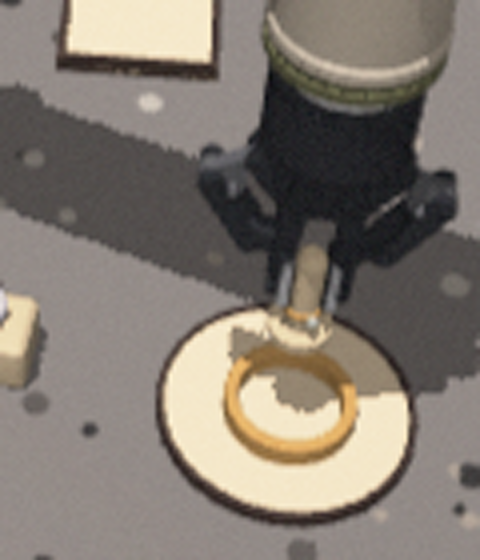

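The stand hangs upright above the bangle, its foot at crop (300,330). Lowering.

>>> send_rows([
  [-1, -0.05, 0.2, 1.5, 0],
  [-1, 0, 0, 2, 0],
  [-1, 0, 0, 2, 0],
  [-1, 0, 0, 1.2, 0],
  [-1, 0, 0, 0.5, 0],
  [-1, 0, 0, 0.2, 0],
  [-1, 0, 0, 0, 0],
])

```text
clock: 14.55
position: [0.6037, -0.2123, 0.0392]
ee_rot: [3.141, 0.0, 1.239]
ft_force: [0.6, 0.2, -0.3]
opening: 0.0169
gripper_force: 29.5
```

>>> send_rows([
  [-1, 0, 0, 0.15, 0],
  [-1, 0, 0, 0.1, 0],
  [-1, 0, 0, 0, 0],
])

```text
clock: 14.92
position: [0.6037, -0.2121, 0.0369]
ee_rot: [3.141, -0.0, 1.239]
ft_force: [-1.4, -0.0, 4.5]
opening: 0.0169
gripper_force: 29.9
```

>>> send_rows([
  [-0.2, 0, 0, 0, 0],
  [-0.2, 0, 0, 0, 0],
  [-0.2, 0, 0, 0, 0],
  [-0.2, 0, 0, -2, 0],
  [-0.2, 0, 0, -4, 0],
  [-0.2, 0, 0, -4, 0],
  [0.6, 0, 0, -1, 0],
  [0.6, 0, 0, 0, 0],
])

```text
clock: 15.92
position: [0.6039, -0.2123, 0.1477]
ee_rot: [3.139, -0.0, 1.239]
ft_force: [-0.5, -0.4, -0.3]
opening: 0.068
gripper_force: 0.0
```

```bash
python3 -c "
from h import *
to(.4353,-.133,.127,64.5)"
```

```text
turn -1.458 shift 18.63 -0.10 2.07 now [ 0.6039 -0.2123  0.1477] q7 0.20 tilt [ 3.139 -0.   ] open 0.068
```

>>> send_rows([
  [0.75, 0, 0, 0, -0.182],
  [0.75, 0, 0, 0, -0.182],
  [0.75, 0, 0, 0, -0.182],
  [0.75, 0, 0, 0, -0.182],
  [0.75, 0, 0, 0, -0.182],
  [0.75, 0, 0, 0, -0.182],
  [0.75, 0, 0, 0, -0.182],
  [0.75, 0, 0, 0, -0.184],
])

```text
clock: 16.92
position: [0.6025, -0.2117, 0.1445]
ee_rot: [-3.141, -0.003, 2.703]
ft_force: [-0.1, 1.1, -1.4]
opening: 0.0749
gripper_force: 0.0
```

>>> send_rows([
  [0.75, 4, 0, 0, 0],
  [0.75, 4, 0, 0, 0],
  [0.75, 4, 0, 0, 0],
  [0.75, 4, 0, 0, 0],
  [0.75, 2, 0, 0, 0],
  [0.75, 0.6, 0, 2, 0],
  [0.75, 0, 0, 0, 0],
  [0.75, 0, 0, 0, 0],
])

```text
clock: 17.92
position: [0.4356, -0.1322, 0.1263]
ee_rot: [-3.141, -0.001, 2.697]
ft_force: [0.8, 0.9, 0.4]
opening: 0.0746
gripper_force: 0.0
```

```bash
python3 -c "
from h import *
to(.4353,-.133,.010,64.5)
im=read_camera('side')[170:330,270:440]
cv2.imwrite('pics/e1.png',cv2.resize(im,None,fx=3.5,fy=3.5,interpolation=cv2.INTER_CUBIC))"
```

```text
turn 0.000 shift -0.01 -0.09 11.63 now [ 0.4356 -0.1322  0.1263] q7 1.39 tilt [-3.141e+00 -1.000e-03] open 0.075
```

View pics/e1.png

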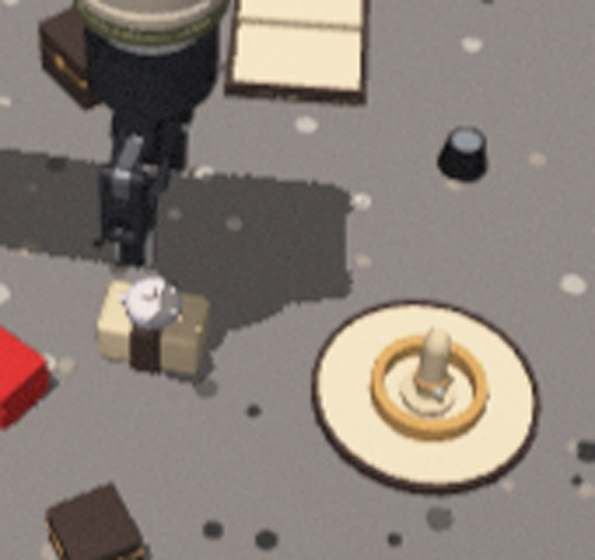

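The stand is upright inside the bangle (crop (430,385)), and the gripper is over the watch. Descending.

>>> send_rows([
  [0.75, 0, -0.1, 3, 0],
  [0.75, 0, 0, 3, 0],
  [0.75, 0, 0, 3, 0],
  [0.75, 0, 0, 1.5, 0],
  [0.75, 0, 0, 0.9, 0],
  [0.75, 0, 0, 0, 0],
])

```text
clock: 18.73
position: [0.4352, -0.1331, 0.0124]
ee_rot: [-3.141, -0.0, 2.697]
ft_force: [-0.2, 0.0, -0.4]
opening: 0.075
gripper_force: 0.0
```

>>> send_rows([
  [-1, 0, 0, 0, 0],
  [-1, 0, 0, 0, 0],
  [-1, 0, 0, 0, 0],
  [-1, 0, 0, 0, 0],
  [-1, 0, 0, -0.5, 0],
  [-1, 0, 0, -3, 0],
  [-1, 0, 0, -4, 0],
  [-1, 0, 0, -4, 0],
], squeeze=40)

```text
clock: 19.73
position: [0.4347, -0.133, 0.1287]
ee_rot: [-3.141, -0.0, 2.697]
ft_force: [1.3, -0.2, -2.3]
opening: 0.0488
gripper_force: 41.7
```

```bash
python3 -c "
from h import *
to(.6232,.2072,.08,73.8)"
```

```text
turn -0.162 shift -8.62 37.92 4.87 now [ 0.4347 -0.133   0.1287] q7 1.39 tilt [-3.141 -0.   ] open 0.049
```

>>> send_rows([
  [-1, 0, 0, 0, -0.162],
  [-1, -0.4, 2, 0, 0],
  [-1, -1, 4.4, 0, 0],
  [-1, -1, 4.4, 0, 0],
  [-1, -1, 4.4, 0, 0],
  [-1, -1, 4.4, 0, 0],
  [-1, -1, 4.4, 0, 0],
  [-1, -1, 4.4, 0, 0],
])

```text
clock: 20.72
position: [0.5761, 0.1231, 0.1275]
ee_rot: [-3.141, -0.0, 2.859]
ft_force: [0.4, 0.0, -1.6]
opening: 0.0484
gripper_force: 41.8
```

>>> send_rows([
  [-1, -1, 4.4, 0, 0],
  [-1, -0.7, 3, 0, 0],
  [-1, -0.4, 1.8, 0, 0],
  [-1, 0, 0, 2, 0],
  [-1, 0, 0, 2, 0],
  [-1, 0, 0, 0, 0],
  [-1, 0, 0, 0, 0],
])

```text
clock: 21.6
position: [0.6219, 0.2044, 0.0882]
ee_rot: [3.141, 0.001, 2.859]
ft_force: [-0.8, -0.3, -0.4]
opening: 0.0481
gripper_force: 41.8
```

```bash
python3 -c "
from h import *
to(.6232,.2072,.0174,73.8)
crop('side','f1',300,70,420,220,4)"
```

```text
turn -0.000 shift -0.05 0.30 7.08 now [0.6219 0.2044 0.0882] q7 0.98 tilt [3.141e+00 1.000e-03] open 0.048
```

View pics/f1.png

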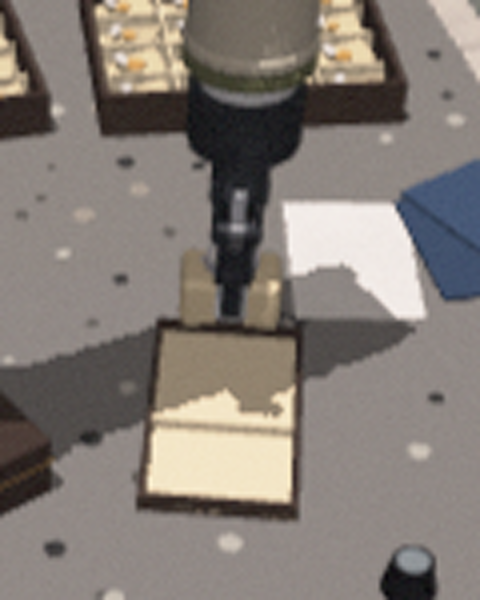

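The watch is held level above the larger well, aligned with the tray. Lowering.

>>> send_rows([
  [-1, -0.05, 0.3, 1.5, 0],
  [-1, 0, 0, 2, 0],
  [-1, 0, 0, 1.8, 0],
  [-1, 0, 0, 1, 0],
  [-1, 0, 0, 0.5, 0],
  [-1, 0, 0, 0.2, 0],
  [-1, 0, 0, 0, 0],
])

```text
clock: 22.52
position: [0.623, 0.2071, 0.0185]
ee_rot: [3.141, 0.0, 2.859]
ft_force: [-4.1, -1.6, 5.3]
opening: 0.0483
gripper_force: 42.4
```

>>> send_rows([
  [-1, 0, 0, 0.1, 0],
  [0.45, 0, 0, 0, 0],
  [0.45, 0, 0, 0, 0],
  [0.45, 0, 0, 0, 0],
  [0.45, 0, 0, -2, 0],
  [0.45, 0, 0, -4, 0],
  [0.45, 0, 0, -5, 0],
  [0.45, 0, 0, 0, 0],
])

```text
clock: 23.52
position: [0.6262, 0.2081, 0.1334]
ee_rot: [3.135, 0.009, 2.859]
ft_force: [0.2, 0.3, -0.3]
opening: 0.062
gripper_force: 0.0
```

```bash
python3 -c "
from h import *
to(.3734,-.2817,.127,13)"
```

```text
turn 1.061 shift -42.03 -35.65 0.64 now [0.6262 0.2081 0.1334] q7 0.98 tilt [3.135 0.009] open 0.062
```

>>> send_rows([
  [0.45, 0, 0, 0, 0.177],
  [0.45, 0, 0, 0, 0.177],
  [0.45, 0, 0, 0, 0.177],
  [0.45, 0, 0, 0, 0.177],
  [0.45, 0, 0, 0, 0.177],
  [0.45, 0, 0, 0, 0.176],
  [0.45, -4, -3.4, 0, 0],
  [0.45, -4, -3.4, 0, 0],
])

```text
clock: 24.52
position: [0.574, 0.1131, 0.1263]
ee_rot: [-3.142, 0.0, 1.799]
ft_force: [0.4, -1.2, -0.3]
opening: 0.062
gripper_force: 0.0
```

>>> send_rows([
  [0.45, -4, -3.4, 0, 0],
  [0.45, -4, -3.4, 0, 0],
  [0.45, -4, -3.4, 0, 0],
  [0.45, -4, -3.4, 0, 0],
  [0.45, -4, -3.4, 0, 0],
  [0.45, -4, -3.4, 0, 0],
  [0.45, -4, -3.4, 0, 0],
  [0.45, -3, -2.5, 0, 0],
])

```text
clock: 25.52
position: [0.3869, -0.2493, 0.1269]
ee_rot: [3.141, 0.0, 1.796]
ft_force: [0.4, -0.3, 0.4]
opening: 0.0621
gripper_force: 0.0
```

>>> send_rows([
  [0.45, -2, -1.6, 0, 0],
  [0.45, -1, -0.9, 0, 0],
  [0.45, 0, 0, 1, 0],
  [0.45, 0, 0, 0, 0],
])

```text
clock: 26.02
position: [0.3706, -0.2806, 0.1152]
ee_rot: [-3.14, -0.002, 1.8]
ft_force: [0.5, 0.3, -0.0]
opening: 0.0622
gripper_force: 0.0
```

```bash
python3 -c "
from h import *
to(.3734,-.2817,.008,13)
im=read_camera('side');a=cv2.resize(im[230:390,220:350],None,fx=3,fy=3,interpolation=cv2.INTER_CUBIC)
b=cv2.resize(im[90:250,320:420],None,fx=3,fy=3,interpolation=cv2.INTER_CUBIC)
cv2.imwrite('pics/g1.png',np.hstack([a,b]))"
```

```text
turn 0.002 shift -0.16 0.24 10.72 now [ 0.3706 -0.2806  0.1152] q7 0.92 tilt [-3.14e+00 -2.00e-03] open 0.062
```

View pics/g1.png

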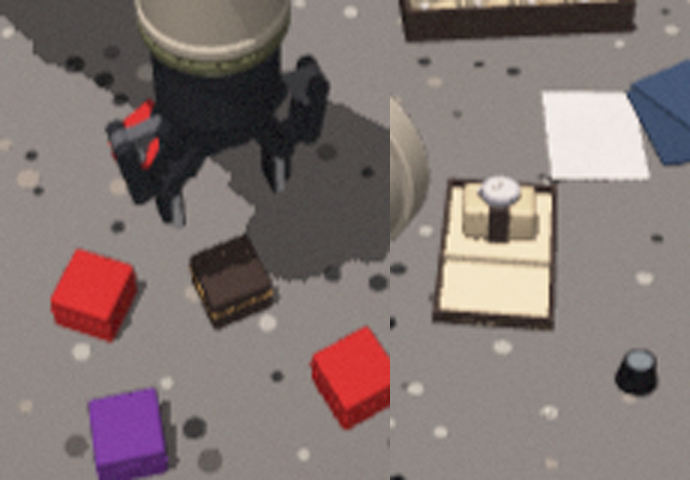

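The watch sits in the larger well (right half). The gripper is over the dark box and clear of the red cubes. Descending.

>>> send_rows([
  [0.5, -0.15, 0.25, 2, 0],
  [0.5, 0, 0, 3, 0],
  [0.5, 0, 0, 3, 0],
  [0.5, 0, 0, 1.7, 0],
  [0.5, 0, 0, 1, 0],
  [0.5, 0, 0, 0, 0],
])

```text
clock: 26.82
position: [0.3734, -0.283, 0.0092]
ee_rot: [-3.141, -0.0, 1.798]
ft_force: [0.1, 0.2, -0.1]
opening: 0.0641
gripper_force: 0.0
```

>>> send_rows([
  [-1, 0, 0, 0, 0],
  [-1, 0, 0, 0, 0],
  [-1, 0, 0, 0, 0],
  [-1, 0, 0, 0, 0],
  [-1, 0, 0, -0.5, 0],
  [-1, 0, 0, -3, 0],
  [-1, 0, 0, -4, 0],
  [-1, 0, 0, -4, 0],
], squeeze=40)

```text
clock: 27.82
position: [0.3729, -0.283, 0.1256]
ee_rot: [-3.141, -0.0, 1.798]
ft_force: [0.6, 0.1, -1.8]
opening: 0.0444
gripper_force: 41.2
```

```bash
python3 -c "
from h import *
to(.5967,.1160,.08,-16.2)"
```

```text
turn 0.509 shift 44.56 10.36 4.56 now [ 0.3729 -0.283   0.1256] q7 0.92 tilt [-3.141 -0.   ] open 0.044
```

>>> send_rows([
  [-1, 0, 0, 0, 0.17],
  [-1, 0, 0, 0, 0.17],
  [-1, 0, 0, 0, 0.169],
  [-1, 2, 0.4, 0, 0],
  [-1, 4, 1, 0, 0],
  [-1, 4, 1, 0, 0],
  [-1, 4, 1, 0, 0],
  [-1, 4, 1, 0, 0],
])

```text
clock: 28.82
position: [0.4661, -0.1212, 0.1246]
ee_rot: [3.141, -0.0, 1.289]
ft_force: [0.0, -0.1, -0.5]
opening: 0.0445
gripper_force: 41.3
```

>>> send_rows([
  [-1, 5, 1, 0, 0],
  [-1, 5, 1.2, 0, 0],
  [-1, 5, 1.2, 0, 0],
  [-1, 5, 1.2, 0, 0],
  [-1, 4, 0.9, 0, 0],
  [-1, 2.4, 0.5, 2, 0],
  [-1, 0, 0, 2, 0],
  [-1, 0, 0, 0, 0],
])

```text
clock: 29.82
position: [0.5953, 0.1143, 0.0826]
ee_rot: [-3.138, 0.002, 1.289]
ft_force: [-1.1, -0.2, -0.7]
opening: 0.0441
gripper_force: 41.3
```

```bash
python3 -c "
from h import *
to(.5967,.1160,.0142,-16.2)
crop('side','k1',280,80,400,220,4)"
```

```text
turn 0.001 shift 0.20 0.09 6.84 now [0.5953 0.1143 0.0826] q7 -0.34 tilt [-3.138e+00  2.000e-03] open 0.044
```

View pics/k1.png

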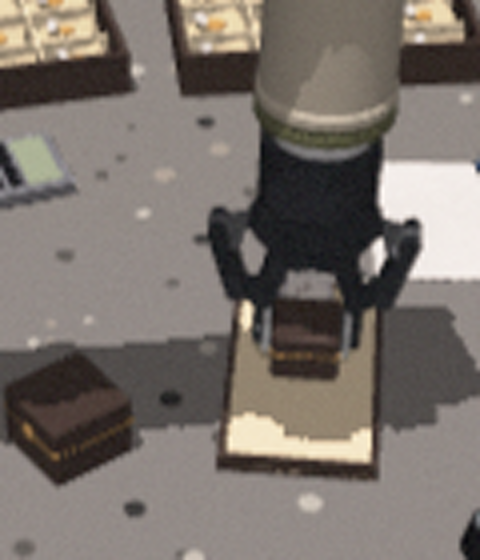

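The box is level over the smaller well and aligned with the tray. Lowering.

>>> send_rows([
  [-1, 0.2, 0.1, 1.5, 0],
  [-1, 0, 0, 2, 0],
  [-1, 0, 0, 1.8, 0],
  [-1, 0, 0, 0.8, 0],
  [-1, 0, 0, 0.4, 0],
  [-1, 0, 0, 0.2, 0],
  [-1, 0, 0, 0, 0],
])

```text
clock: 30.75
position: [0.5986, 0.1161, 0.0176]
ee_rot: [3.141, -0.0, 1.289]
ft_force: [-0.6, 0.4, -1.1]
opening: 0.0442
gripper_force: 41.3
```

>>> send_rows([
  [-1, 0, 0, 0.2, 0],
  [-1, 0, 0, 0.1, 0],
  [-1, 0, 0, 0, 0],
])

```text
clock: 31.12
position: [0.5987, 0.1162, 0.0154]
ee_rot: [3.141, -0.001, 1.289]
ft_force: [-3.5, 0.0, 6.6]
opening: 0.0439
gripper_force: 42.1
```

>>> send_rows([
  [0.35, 0, 0, 0, 0],
  [0.35, 0, 0, 0, 0],
  [0.35, 0, 0, 0, 0],
  [0.35, 0, 0, -2, 0],
  [0.35, 0, 0, -4, 0],
  [0.35, 0, 0, -5, 0],
  [0.35, 0, 0, -5, 0],
  [0.35, 0, 0, 0, 0],
])

```text
clock: 32.12
position: [0.6012, 0.116, 0.1808]
ee_rot: [3.133, -0.005, 1.288]
ft_force: [0.9, -0.3, -0.1]
opening: 0.0578
gripper_force: 0.0
```

>>> send_rows([
  [0.35, -5, 0, 0, 0],
  [0.35, -5, 0, 0, 0],
  [0.35, -5, 0, 0, 0],
  [0.35, -5, 0, 0, 0],
  [0.35, 0, 0, 0, 0],
  [0.35, 0, 0, 0, 0],
])

```text
clock: 32.88
position: [0.5427, -0.0756, 0.1745]
ee_rot: [-3.142, -0.001, 1.289]
ft_force: [0.2, -0.2, 0.6]
opening: 0.0576
gripper_force: 0.0
```

```bash
python3 -c "
from h import *
print(observe()['position'],observe()['clock'])
crop('side','z1',230,60,450,320,2.3)"
```

```text
[ 0.5426658  -0.07556283  0.17452589] 32.875
```

View pics/z1.png

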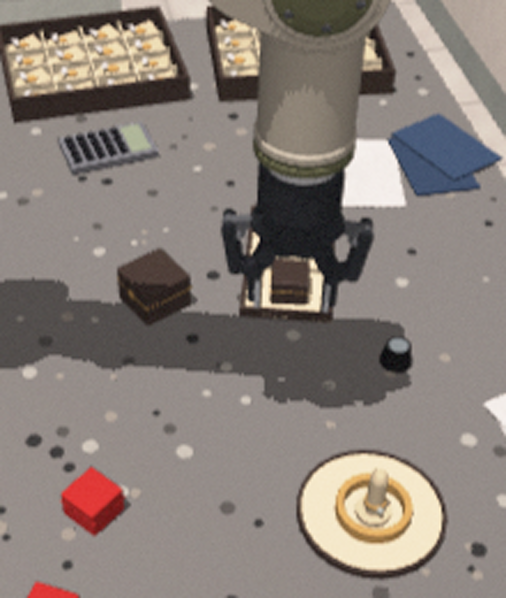

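The box sits in the smaller well, and the bangle and stand are on the round tray. The arm hides the watch, so I check it by code, then hand in.

```bash
python3 -c "
from h import *
im=read_camera('top');u,v=w2pix('top',[.6232,.2072,.05]).astype(int)
hsv=cv2.cvtColor(im,cv2.COLOR_BGR2HSV)[v-20:v+20,u-20:u+20]
m=(hsv[...,1]<25)&(hsv[...,2]>150);y,x=np.nonzero(m);print(m.sum(),pix2w('top',u-20+x.mean(),v-20+y.mean(),.054))
for n,c,z in(('box',[.5967,.116],.041),):
    u,v=w2pix('top',c+[z]).astype(int);g=im[v-16:v+16,u-16:u+16].max(2)<90;y,x=np.nonzero(g);print(g.sum(),pix2w('top',u-16+np.median(x),v-16+np.median(y),z))
"
```

```text
197 [0.63318965 0.20713045 0.054     ]
67 [0.57880566 0.11844599 0.041     ]
```

```bash
python3 -c "
from plant import *
print(job_done())"
```

```text
the job is handed in; nothing more can be done
None
```

I handed the job in at about 33 s: the bangle lies flat on the round tray with the ring stand upright inside it, and the watch (larger well) and small box (smaller well) are in the two-well tray. The one loose end is the watch: the arm hid it in the last picture, and a rough final colour check put its dial about 10 mm off the well's centre, still inside, though an earlier picture showed it centred and upright.

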